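Open the rice bin and point out the measuring cup and the pot

ROBOT

A 6-joint arm with a two-finger parallel gripper is mounted at the origin on the work surface. World frame = base frame: x ahead of the robot, y to its left, z up, the work surface at z = 0. Lengths are in mm, angles in rad, forces in N, time in s.
With the tool pointing down it reaches from about 350 to 925 mm from the base axis. Payload 6.4 kg.
Tool frame: the origin (TCP) lies between the finger pads, 19 mm behind the fingertips; this is the grasp point; z points along the fingers, y is the line along which they close (so a half turn about z gives the same grasp; the last joint's range is limited). The gripper opens to 94 mm and grips with 3 to 60 N. Pads are 16 mm wide; open, the fingers measure 119 mm over their backs; the gripper's body (75 mm by 177 mm) begins 78 mm behind the grasp point.
Start: joints at [-1.468, 0.245, 1.558, -0, 1.339, -0.174], TCP at [177.636, -625.268, 224.255] pointing down, gripper open.
Joint ranges: [-3.13, 3.13], [-1.02, 2.26], [0.13, 2.54], [-0.95, 4.09], [0.21, 2.88], [-2.74, 2.74]. Speed limits (rad/s): [2.57, 2.57, 3.14, 3.14, 3.14, 3.14].

INTERFACE

Orientations are given as a 3x3 rotation matrix whose columns are the frame's x, y, z axes.
In Python, from station import bot gives the robot as it stands.
- The arm moves only by the tool send_rows, never from a script. Its argument "steps" is a list of rows, each a list of 5 numbers: the opening, from 0 (shut) to 1 (fully open), then the shift along the tool's x, y, z in units of 0.02 m (1.0 is 0.02 m), then the turn about the tool's z in units of 0.15 rad (1.0 is 0.15 rad). In form: [[hand, x, y, z, spin], ...]. A call has 1 to 10 rows; each row shifts and turns the commanded pose from where the row before left it, along the tool's axes as they then stand; what a row does not reach is not made up. A row lasts 1/10 s, in which the tool goes at most 50 mm and 8.59 degrees, less where a joint would pass 70% of its speed; a pose out of reach is approached as far as the arm can. A call with a number of a shift or a turn outside -1 to 1 is refused whole. A call with a gripper value outside its range is refused whole. The fingers move at their own pace and stop on an object; "squeeze" is the grip in N (left out, the last holds). Time passes only in rows, so rows that do not move let the fingers close. It gives the time, the measured TCP pose, the force, the opening and the grip force at its end, in the units of the state.
- bot.read_state(): the state, without advancing time (a new reading comes with each control period).
- bot.snapshot(name): name is "scene" or "top" or "wrist"; returns a dict with "img" (480x640x3 uint8, blue, green, red), "depth" (480x640 float32, mm along the optical axis (not along the pixel's ray), 0 where there is no reading), "mtx" (3x3 intrinsics, pixels), "extrinsics" (4x4, takes a point from world to camera coordinates); the wrist camera has in their place "T_tool_cam" (4x4, takes a point from camera to tool coordinates, whose origin is the TCP and whose axes are the flange's). Camera axes: x right, y up, looking along -z (the intrinsics and any distortion apply to the point x, -y, -z); pixel columns grow to the right and rows downward; lengths in mm; the calibration is good to about 2 mm. A picture is of the moment at which its call begins: read the wrist's pose just before it.
- bot.hand_in(): hands the job in; it is judged then, once.
Trained networks look in the newest picture that a camera, given by its name, has taken for a name from the list of things; names that differ only in an ending like _2 or _b are one class to them, and where a whole thing is asked for, a point or a joint stands for the part that bears it (a point fixed in the world has none). Each returns a list of dicts, best first, with "p" (0 to 1); they miss things now and then, are a little off and sometimes report something else, mostly with a low value. They report only what shows in the picture. A call takes as long as a camera call. They do not tell look-alikes from the thing itself.
- bot.boxes_of(camera, label): "bbox" ([left, top, right, bottom] in pixels, round what is visible of it).
- bot.masks_of(camera, label): "mask" (480x640 bool, what is visible of it) and "bbox" ([left, top, right, bottom] in pixels, round what is visible of it).
- bot.mark_of(camera, label): "uv" ([column, row] in pixels: a listed point, or the origin of a listed thing).
The state is a dict: "time_s": time; "joint_positions": joint angles; "joint_velocities": joint speeds; "tau": joint torques, N m; "tcp_pos": TCP position; "tcp_rot": TCP orientation; "force": force on the tool from outside, world axes, zero at the start; "ft_torque": the same for the moment, N m; "grip_width": finger opening in mm; "finger_force": force on a finger pad.
Only numpy, scipy, OpenCV 4.12 (cv2) and the standard library are available. Lean on these libraries where they do the work, as an engineer would, in place of code of your own. Each camera call takes 0.05 s, during which the arm holds its last target. There are 200 camera calls.

TASK

Show a helper how rice is measured here: with the fingertips gently push the sliding door on the front of the plastic rice bin fully open (sideways, to the robot's left), then point at the small ceramic cup without a handle, and after that at the aluminium rice pot. To point, hold the fingertips, aimed down, just above the middle of the vessel's mouth (a gap of 1 to 5 cm) for two full seconds without touching it. Pinch or lift nothing, never touch the cup or the pot, do not point into any other vessel, and leave everything else standing where it is.

Things in the scene. Friction and masses are not known exactly. Their poses are not given: they have to be found in the camera images.
- bin: White plastic rice bin, closed on top, fixed to the counter: 200 deep (x) by 280 wide (y) by 160 high, a flat 6 high label plate on top. Origin at the centre of its underside. Its front is its -x face (towards the robot); its x axis points from front to back, its y axis to the robot's left along the front; yaw varies.
- bin_door (a joint): Travel in m of the grey sliding door on the bin's front, along bin +y (robot's left): 0 shut, 0.11 fully open at its stop; starts between 0 and 0.03. About 2 N of friction; stays where left. Panel 130 wide (y), 116 high, its face 8 mm in front of the bin's front; on it a block-shaped pull 92 wide (y), 66 high, standing 36 mm off the door's face, too wide to pinch.
- door_push (a point): Centre of the right-hand (bin -y) side face of the door's block-shaped pull: the face to push on, towards bin +y. It is 99 mm above the counter; the face is 36 mm deep (bin x, 18 mm either side of this point) and 66 mm high (66 to 132 mm above the counter). Moves with the door; axes parallel to the bin's.
- cup: Small white ceramic cup without a handle, 64 across the rim, 50 high; the shortest of the three ceramic vessels. Origin at the centre of its underside.
- cup_rim (a point): Centre of the mouth of the small cup, at rim height (50 mm above its underside).
- pot: Open aluminium rice pot, 170 across, 90 high, with two loop handles at +y and -y that reach 117 mm from the centre. Origin at the centre of its underside.
- pot_rim (a point): Centre of the mouth of the pot, at rim height (90 mm above its underside).
- mug: White ceramic mug with a handle, 78 across, 90 high; bystander. Origin at the centre of its underside.
- mug_rim (a point): Centre of the mug's mouth, at rim height.
- tumbler: Tall white ceramic tumbler without a handle, 68 across, 100 high; bystander. Origin at the centre of its underside.
- tumbler_rim (a point): Centre of the tumbler's mouth, at rim height.
- bowls: Stack of three nested steel bowls, outermost 164 across and 70 high; bystander. Origin at the centre of the underside.
- bowls_rim (a point): Centre of the mouth of the outermost bowl, at rim height.
- whisk: Flat silicone whisk lying on the counter, 255 long, 16 high; bystander. Origin on the counter near the joint of handle and wires; handle towards its -x.
- tin: Steel tin, 72 across, 100 high; bystander. Origin at the centre of its underside.
Not all that is in view belongs to the job. What is shaped like the cup but orange is not meant.

How it is judged:
By the outcome, as a careful person would: the job done as asked, in the order asked, and still so for the second after the job is handed in, with the robot touching nothing.
It also fails if it takes over 54 s, if anything falls off the work surface, if the arm or the gripper's body presses on something with over 40 N, if the wrist force passes 120 N, or if a joint passes its speed limit or range.

## Working session

There is one attempt and no reset: what is moved stays moved. The work goes in short steps, Python scripts to look and compute and a tool call to move; the robot and the scene stay as the last step left them, time stands still between calls to the robot, and variables do not carry over. Pictures are saved under pics/ and viewed, at most 10 in all, crops included, and the job is handed in when it is done.

Besides the shell and the picture viewer there is one more tool, called as name(argument=value, ...) on one line, values as JSON. send_rows: Moves the arm, as the interface text tells. Shifts and turns lie within -1 to 1; 1 stands for 0.02 m of shift or 0.15 rad of turn. Its arguments: {"type":"object","properties":{"steps":{"type":"array"},"squeeze":{"type":"number"}},"required":["steps"]}

```bash
mkdir -p pics
cat > h.py <<'E'
import numpy as np,cv2
from station import bot
def world(s,uv,z=None,d=None):
    K=s["mtx"];E=np.array(s["extrinsics"]);R=E[:3,:3];t=E[:3,3]
    r=np.array([(uv[0]-K[0][2])/K[0][0],-(uv[1]-K[1][2])/K[1][1],-1.])
    c=-R.T@t; w=R.T@r
    return c+w*((z-c[2])/w[2] if z is not None else d)
E
python3 - <<'E'
from h import *
st=bot.read_state();print(st["time_s"],st["tcp_pos"],np.round(st["tcp_rot"],3).tolist(),st["grip_width"])
Z=dict(cup_rim=50,pot_rim=90,mug_rim=90,tumbler_rim=100,bowls_rim=70,door_push=99,bin=0,tin=0,whisk=0)
for c in("top","scene"):
    s=bot.snapshot(c);cv2.imwrite(f"pics/{c}0.png",s["img"]);np.savez(f"{c}0.npz",**s)
    print(c,s.keys())
    for l,z in Z.items():
        for m in bot.mark_of(c,l)[:4]:
            print(l,round(m["p"],2),np.round(m["uv"]),np.round(world(s,m["uv"],z)))
E
```

```text
0.0 [ 177.57940446 -624.67857466  223.14376761] [[0.962, 0.273, -0.0], [0.273, -0.962, 0.002], [0.0, -0.002, -1.0]] 93.76242987794193
top dict_keys(['img', 'depth', 'mtx', 'extrinsics'])
cup_rim 0.72 [217. 309.] [228. 330.  50.]
cup_rim 0.64 [268. 235.] [423. 204.  50.]
pot_rim 0.72 [203. 185.] [545. 369.  90.]
mug_rim 0.89 [355. 228.] [442. -21.  90.]
bowls_rim 0.89 [295. 146.] [657. 138.  70.]
door_push 0.86 [463. 196.] [ 527. -295.   99.]
door_push 0.41 [357. 228.] [443. -26.  99.]
bin 0.59 [313. 229.] [443.  86.   0.]
bin 0.42 [267. 268.] [336. 209.   0.]
tin 0.82 [186. 260.] [353. 427.   0.]
whisk 0.87 [267. 271.] [328. 210.   0.]
whisk 0.51 [202. 184.] [561. 392.   0.]
scene dict_keys(['img', 'depth', 'mtx', 'extrinsics'])
cup_rim 0.64 [296. 227.] [414. -57.  50.]
cup_rim 0.59 [467. 254.] [230. 324.  50.]
cup_rim 0.57 [378. 278.] [430. 207.  50.]
cup_rim 0.25 [418. 334.] [509. 356.  50.]
pot_rim 0.69 [419. 336.] [541. 373.  90.]
mug_rim 0.96 [298. 227.] [446. -21.  90.]
mug_rim 0.45 [197. 196.] [ 521. -313.   90.]
tumbler_rim 0.58 [331. 245.] [456.  91. 100.]
bowls_rim 0.98 [289. 317.] [654. 146.  70.]
door_push 0.59 [199. 197.] [ 528. -294.   99.]
door_push 0.41 [290. 319.] [672. 169.  99.]
bin 0.78 [189. 269.] [ 661. -191.    0.]
bin 0.4 [294. 337.] [644. 147.   0.]
tin 0.82 [477. 320.] [355. 421.   0.]
whisk 0.59 [402. 271.] [328. 213.   0.]
```

View pics/top0.png

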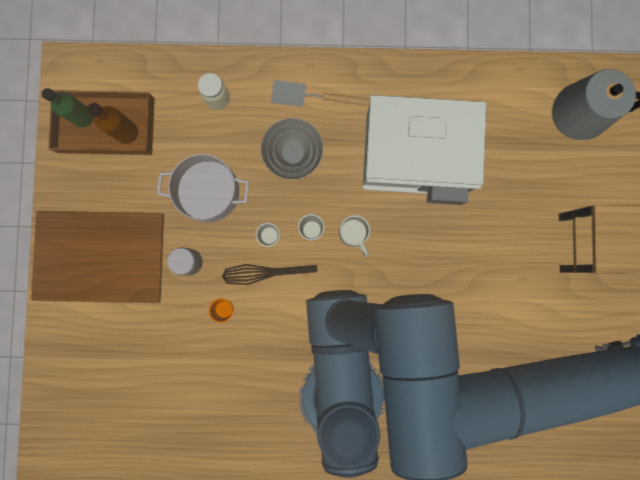

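View pics/scene0.png

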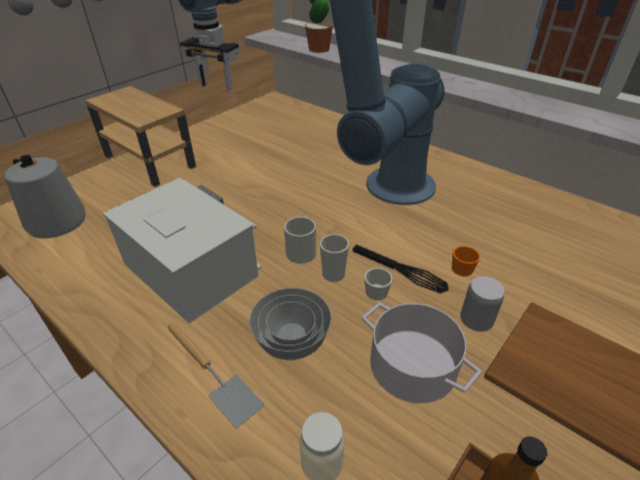

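Candidates for the cup (top view): the white vessel at (268,235), the tumbler at (311,228), the mug with handle at (355,231), and the orange one at (221,309), which is excluded. For the pot, (203,188) has two handles and the bowls are at (291,149). I choose (268,235) for the cup, as the shortest white one, and (203,188) for the pot.

Run:
```python
from h import *
s=dict(np.load("top0.npz"))
im=s["img"];cv2.imwrite("pics/crop.png",np.hstack([cv2.resize(im[195:275,230:390],(480,240),interpolation=2),cv2.resize(im[85:215,355:495],(258,240),interpolation=2)]))
K=s["mtx"];E=s["extrinsics"];d=s["depth"].astype(float)
v,u=np.mgrid[:480,:640]
P=np.stack([(u-K[0,2])/K[0,0]*d,-(v-K[1,2])/K[1,1]*d,-d],-1)-E[:3,3]
P=P@E[:3,:3]
print("cam",-E[:3,:3].T@E[:3,3])
def reg(a,b,c,e,lo,hi):
    q=P[b:e,a:c].reshape(-1,3);ok=(q[:,2]>lo)&(q[:,2]<hi);return q[ok]
# bin top
q=reg(350,85,500,215,150,180)
r=cv2.minAreaRect(q[:,:2].astype(np.float32));print("bin top",r,np.median(q[:,2]),cv2.boxPoints(r).round().tolist())
q=reg(350,150,500,230,115,145)
r=cv2.minAreaRect(q[:,:2].astype(np.float32));print("pull",r,len(q),cv2.boxPoints(r).round().tolist())
for n,b,lo,hi in(("cup",(250,215,287,255),35,65),("tumbler",(293,208,330,248),85,115),("mug",(335,210,375,260),75,105),("pot",(150,150,253,228),80,100),("bowls",(255,112,328,185),60,85),("tin",(160,240,205,280),85,115)):
    q=reg(*b,lo,hi);(c,rad)=cv2.minEnclosingCircle(q[:,:2].astype(np.float32));print(n,np.round(c),round(rad),np.round(q.mean(0)),len(q),round(q[:,2].max()))
```

```text
cam [ 332.12962168   61.03715555 1486.45705307]
bin top ((653.68017578125, -187.57228088378906), (286.86773681640625, 216.96531677246094), 87.52992248535156) 160.88212292023704 [[539.0, -326.0], [756.0, -336.0], [768.0, -49.0], [551.0, -40.0]]
pull ((535.9327392578125, -177.78564453125), (271.69189453125, 43.0427131652832), 85.56737518310547) 576 [[504.0, -312.0], [547.0, -315.0], [568.0, -44.0], [525.0, -41.0]]
cup [424. 207.] 32 [426. 209.  48.] 163 59
tumbler [442.  92.] 34 [445.  93.  99.] 164 110
mug [425. -25.] 52 [432. -23.  88.] 209 99
pot [544. 374.] 116 [544. 377.  89.] 395 99
bowls [649. 148.] 82 [663. 150.  66.] 713 78
tin [350. 418.] 36 [350. 416. 100.] 621 112
```

View pics/crop.png

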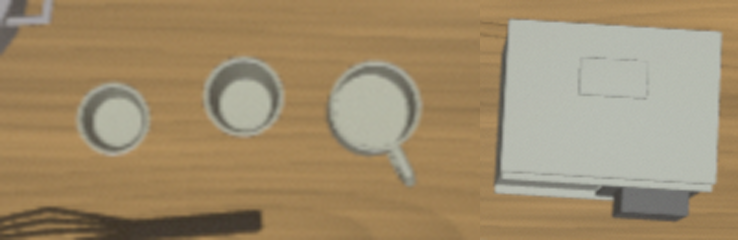

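The crop shows the cup at left: small, white, no handle, rim radius 32 at height 48. The tumbler and mug are to its right, so the choice is confirmed. The dark pull sits at the right of the bin's front. Next I close the fingers, align with the bin (yaw about -2.5°) and go to the right-hand side of the pull.

send_rows(steps=[[0, 0, 0, 0, 0.72], [0, 0, 0, 0, 0.72], [0, 0, 0, 0, 0.72], [0, 0, -1, 0, 0], [0, 0, -1, 0, 0], [0, 0, -1, 0, 0], [0, 0, -1, 0, 0], [0, 0, -1, 0, 0], [0, 0, -1, 0, 0], [0, 0, -1, 0, 0]], squeeze=20)

```text
time_s: 2.0
tcp_pos: [184.3, -484.6, 224.3]
tcp_rot: [[0.999, -0.047, 0.0], [-0.047, -0.999, -0.0], [0.0, 0.0, -1.0]]
force: [0.8, 0.4, 0.1]
grip_width: 17.7
finger_force: 0.0
```

send_rows(steps=[[0, 0, -1, 0, 0], [0, 0, -1, 0, 0], [0, 0, -1, 0, 0], [0, 0, -1, 0, 0], [0, 0, -1, 0, 0], [0, 0, -1, 0, 0], [0, 1, -1, 0, 0], [0, 1, 0, 0, 0], [0, 1, 0, 0, 0], [0, 1, 0, 0, 0]])

```text
time_s: 3.0
tcp_pos: [271.6, -349.2, 224.6]
tcp_rot: [[0.999, -0.047, 0.0], [-0.047, -0.999, -0.001], [0.0, 0.001, -1.0]]
force: [0.4, 0.2, -0.9]
grip_width: 0.5
finger_force: 0.0
```

send_rows(steps=[[0, 1, 0, 0, 0], [0, 1, 0, 0, 0], [0, 1, 0, 0, 0], [0, 1, 0, 0, 0], [0, 1, 0, 0, 0], [0, 1, 0, 0, 0], [0, 1, 0, 0, 0], [0, 1, 0, 0, 0], [0, 0, 0, 0, 0], [0, 0, 0, 0, 0]])

```text
time_s: 4.0
tcp_pos: [430.4, -356.7, 224.1]
tcp_rot: [[0.999, -0.047, -0.001], [-0.047, -0.999, 0.0], [-0.001, -0.0, -1.0]]
force: [-0.6, -0.0, 0.1]
grip_width: 0.0
finger_force: 0.0
```

Run:
```python
from h import *
st=bot.read_state();p=st["tcp_pos"];R=np.array(st["tcp_rot"])
s=bot.snapshot("wrist");w=s["img"];T=np.array(s["T_tool_cam"]);K=s["mtx"];print(np.round(T,2).tolist())
for z,l in((99,"door_push"),):
  for m in bot.mark_of("wrist",l)[:3]:
    uv=m["uv"];r=np.array([(uv[0]-K[0][2])/K[0][0],-(uv[1]-K[1][2])/K[1][1],-1.])
    c=R@T[:3,3]+p;d=R@T[:3,:3]@r;print(m["p"],uv,c+d*(z-c[2])/d[2])
t=bot.snapshot("top")
for m in bot.mark_of("top","door_push")[:3]:print(m["p"],m["uv"],world(t,m["uv"],99))
sc=bot.snapshot("scene")
for m in bot.mark_of("scene","door_push")[:3]:print(m["p"],m["uv"],world(sc,m["uv"],99))
cv2.imwrite("pics/w1.png",np.hstack([cv2.resize(w,(400,300)),cv2.resize(t["img"][80:230,340:540],(400,300))]))
```

```text
[[-0.0, 0.96, 0.28, 80.71], [1.0, 0.0, 0.0, -0.68], [-0.0, 0.28, -0.96, -159.94], [0.0, 0.0, 0.0, 1.0]]
0.81 [224.0, 98.9] [ 527.47608253 -301.94095606   99.        ]
0.56 [463.7, 195.9] [ 528.23670268 -296.3425409    99.        ]
0.39 [185.5, 261.1] [349.98770753 404.48134324  99.        ]
0.58 [197.0, 195.1] [ 524.99216692 -306.61681737   99.        ]
```

View pics/w1.png

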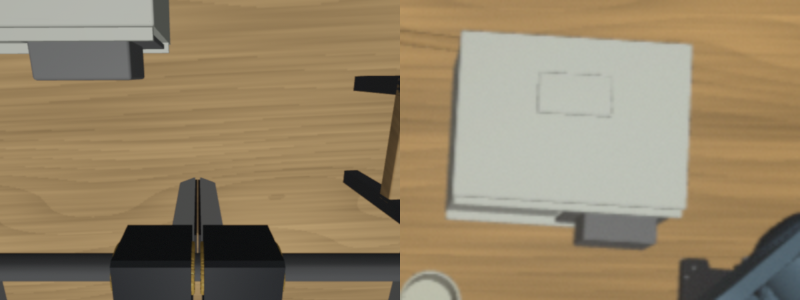

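The wrist view shows the pull's right-hand face at about (224,99) and the space in front of the fingers clear, so the push point is at (527,-299). I go level with it, then down.

send_rows(steps=[[0, 0.92, 0, 0, 0], [0, 0.92, 0, 0, 0], [0, 0.92, 0, 0, 0], [0, 0.92, 0, 0.5, 0], [0, 0.92, 0, 1, 0], [0, 0, 0, 1, 0], [0, 0, 0, 1, 0], [0, 0, 0, 1, 0], [0, 0, 0, 1, 0], [0, 0, 0, 0.3, 0]])

```text
time_s: 5.3
tcp_pos: [521.1, -360.3, 105.8]
tcp_rot: [[0.999, -0.048, -0.003], [-0.048, -0.999, 0.003], [-0.003, -0.003, -1.0]]
force: [-0.5, -0.0, 0.0]
grip_width: 0.4
finger_force: 0.0
```

send_rows(steps=[[0, 0, -0.5, 0, 0], [0, 0, -0.5, 0, 0], [0, 0, -0.4, 0, 0], [0, 0, -0.3, 0, 0], [0, 0, -0.2, 0, 0], [0, 0, -0.2, 0, 0], [0, 0, -0.2, 0, 0]])

```text
time_s: 6.0
tcp_pos: [524.7, -315.1, 108.4]
tcp_rot: [[0.999, -0.047, 0.0], [-0.047, -0.999, -0.0], [0.0, 0.0, -1.0]]
force: [0.1, -0.0, 0.0]
grip_width: 0.4
finger_force: 0.0
```

send_rows(steps=[[0, 0, -0.2, 0, 0], [0, 0, -0.3, 0, 0], [0, 0, -0.3, 0, 0], [0, 0, -0.3, 0, 0], [0, 0, -0.3, 0, 0], [0, 0, -0.3, 0, 0], [0, 0, -0.3, 0, 0], [0, 0, -0.3, 0, 0]])

```text
time_s: 6.8
tcp_pos: [526.7, -268.9, 108.3]
tcp_rot: [[0.999, -0.047, -0.0], [-0.047, -0.999, -0.0], [-0.0, 0.0, -1.0]]
force: [-1.4, -2.3, -0.0]
grip_width: 0.5
finger_force: 1.2
```

send_rows(steps=[[0, 0, -0.3, 0, 0], [0, 0, -0.3, 0, 0], [0, 0, -0.2, 0, 0], [0, 0, -0.2, 0, 0], [0, 0, -0.2, 0, 0]])

```text
time_s: 7.3
tcp_pos: [527.9, -245.0, 108.2]
tcp_rot: [[0.999, -0.047, -0.0], [-0.047, -0.999, 0.0], [-0.0, -0.0, -1.0]]
force: [-1.5, -1.5, 0.6]
grip_width: 0.5
finger_force: 1.1
```

Run:
```python
from h import *
t=bot.snapshot("top")
for m in bot.mark_of("top","door_push")[:3]:print(m["p"],m["uv"],world(t,m["uv"],99))
sc=bot.snapshot("scene")
w=bot.snapshot("wrist")["img"]
cv2.imwrite("pics/w2.png",np.hstack([cv2.resize(w,(400,300)),cv2.resize(t["img"][80:230,340:540],(400,300))]))
```

```text
(no output)
```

View pics/w2.png

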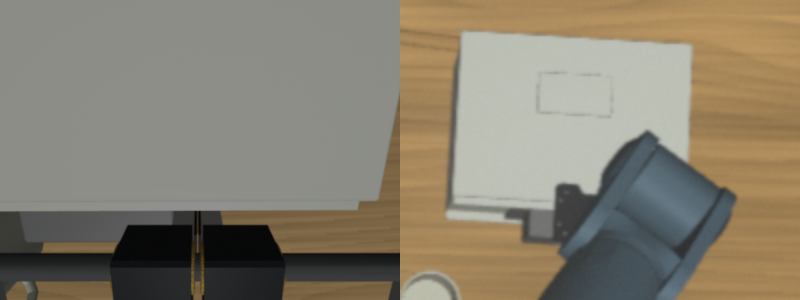

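The picture shows the door moving: its pull's left edge is at about (525,225) in the right-hand half, against about (575,225) before. The friction is about 2 N. I keep pushing until the stop shows in the force.

send_rows(steps=[[0, 0, -0.2, 0, 0], [0, 0, -0.2, 0, 0], [0, 0, -0.2, 0, 0]])

```text
time_s: 7.8
tcp_pos: [528.6, -233.2, 108.2]
tcp_rot: [[0.999, -0.047, 0.0], [-0.047, -0.999, -0.0], [0.0, 0.0, -1.0]]
force: [0.2, -1.6, -1.6]
grip_width: 0.1
finger_force: 1.1
```

send_rows(steps=[[0, 0, -0.2, 0, 0], [0, 0, -0.15, 0, 0], [0, 0, -0.15, 0, 0]])

```text
time_s: 8.1
tcp_pos: [529.0, -223.1, 108.2]
tcp_rot: [[0.999, -0.047, -0.0], [-0.047, -0.999, 0.0], [-0.0, -0.0, -1.0]]
force: [0.7, -1.8, -1.6]
grip_width: 0.6
finger_force: 1.1
```

send_rows(steps=[[0, 0, -0.15, 0, 0], [0, 0, -0.15, 0, 0]])

```text
time_s: 8.3
tcp_pos: [529.2, -217.2, 108.2]
tcp_rot: [[0.999, -0.047, -0.0], [-0.047, -0.999, 0.0], [-0.0, -0.0, -1.0]]
force: [0.8, -1.1, -1.3]
grip_width: 0.7
finger_force: 1.1
```

send_rows(steps=[[0, 0, -0.15, 0, 0], [0, 0, -0.15, 0, 0]])

```text
time_s: 8.5
tcp_pos: [529.5, -211.2, 108.2]
tcp_rot: [[0.999, -0.047, -0.0], [-0.047, -0.999, 0.0], [-0.0, -0.0, -1.0]]
force: [0.3, -2.1, -1.5]
grip_width: 0.2
finger_force: 1.1
```

send_rows(steps=[[0, 0, -0.1, 0, 0], [0, 0, -0.1, 0, 0]])

```text
time_s: 8.7
tcp_pos: [529.7, -207.2, 108.2]
tcp_rot: [[0.999, -0.047, -0.0], [-0.047, -0.999, 0.0], [-0.0, -0.0, -1.0]]
force: [-0.3, -1.9, -1.4]
grip_width: -0.0
finger_force: 1.1
```

send_rows(steps=[[0, 0, -0.1, 0, 0], [0, 0, -0.1, 0, 0]])

```text
time_s: 8.9
tcp_pos: [529.9, -203.3, 108.2]
tcp_rot: [[0.999, -0.047, -0.0], [-0.047, -0.999, 0.0], [-0.0, -0.0, -1.0]]
force: [-0.1, -1.4, -1.6]
grip_width: 0.4
finger_force: 1.1
```

send_rows(steps=[[0, 0, -0.1, 0, 0], [0, 0, -0.1, 0, 0]])

```text
time_s: 9.1
tcp_pos: [529.9, -202.8, 108.4]
tcp_rot: [[0.999, -0.046, -0.0], [-0.046, -0.999, -0.008], [0.0, 0.008, -1.0]]
force: [-2.7, -20.1, -7.3]
grip_width: 0.9
finger_force: 10.0
```

send_rows(steps=[[0, 0, -0.1, 0, 0], [0, 0, -0.1, 0, 0]])

```text
time_s: 9.3
tcp_pos: [530.0, -202.8, 108.6]
tcp_rot: [[0.999, -0.046, 0.0], [-0.046, -0.999, -0.016], [0.001, 0.016, -1.0]]
force: [-4.2, -34.7, -11.4]
grip_width: 0.2
finger_force: 17.1
```

Run:
```python
from h import *
t=bot.snapshot("top")
cv2.imwrite("pics/w3.png",cv2.resize(t["img"][130:220,350:470],(720,540),interpolation=2))
```

```text
(no output)
```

View pics/w3.png

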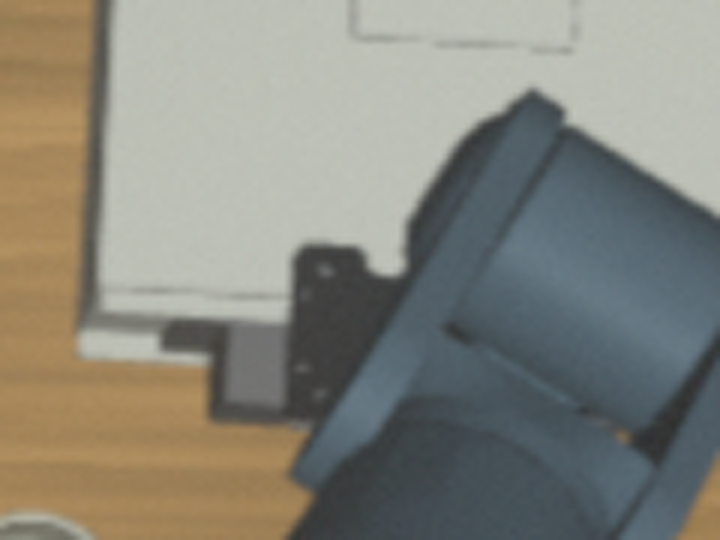

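The force rose to 35 N with no more travel, so the door is at its stop: the travel matches 110 mm, and the door panel's edge sits near the bin's left end. Next I back off and rise.

send_rows(steps=[[0, 0, 0.3, 0, 0], [0, 0, 0.5, 0, 0], [0, 0, 0.5, 0, 0], [0, 0, 0.5, 0, 0], [0, 0, 0, -1, 0], [0, 0, 0, -1, 0], [0, 0, 0, -1, 0], [0, 0, 0, -1, 0], [0, 0, 0, -1, 0], [0, 0, 0, -1, 0]])

```text
time_s: 10.35
tcp_pos: [528.6, -231.5, 229.2]
tcp_rot: [[0.999, -0.047, 0.0], [-0.047, -0.999, 0.0], [0.0, -0.0, -1.0]]
force: [-0.1, -0.3, -0.2]
grip_width: 0.4
finger_force: 0.0
```

send_rows(steps=[[0, 0, 0, 0, 0], [0, 0, 0, 0, 0]])

```text
time_s: 10.55
tcp_pos: [528.6, -231.5, 228.0]
tcp_rot: [[0.999, -0.047, 0.0], [-0.047, -0.999, 0.0], [0.0, -0.0, -1.0]]
force: [0.9, -0.3, -0.0]
grip_width: 0.5
finger_force: 0.0
```

Run:
```python
from h import *
st=bot.read_state();p=st["tcp_pos"];R=np.array(st["tcp_rot"])
print(p,np.round(R,3).tolist(),st["force"])
for g in((424,207,89),(544,374,132)): print(np.round(R.T@(np.array(g)-p)/20,2))
t=bot.snapshot("top")
for l,z in(("cup_rim",50),("pot_rim",90),("door_push",99)):
  for m in bot.mark_of("top",l)[:3]:print(l,round(m["p"],2),np.round(world(t,m["uv"],z)))
  for m in bot.masks_of("top",l)[:2]:
    k=m["mask"];v,u=np.nonzero(k);print(m["bbox"],np.round(world(t,[u.mean(),v.mean()],z)))
cv2.imwrite("pics/w4.png",cv2.resize(t["img"][80:260,150:500],(800,411)))
```

```text
[ 528.63496906 -231.45768323  228.04221406] [[0.999, -0.047, 0.0], [-0.047, -0.999, 0.0], [0.0, -0.0, -1.0]] [ 0.88977095 -0.33809038 -0.03897822]
[ -6.26 -21.65   6.95]
[ -0.66 -30.28   4.8 ]
cup_rim 0.73 [424. 209.  50.]
cup_rim 0.58 [215. 324.  50.]
cup_rim 0.55 [540. 361.  50.]
[253.6, 223.8, 277.9, 250.0] [423. 206.  50.]
[204.9, 299.6, 234.6, 322.8] [225. 322.  50.]
pot_rim 0.63 [534. 379.  90.]
[156.6, 154.6, 248.0, 223.7] [537. 369.  90.]
door_push 0.89 [ 531. -179.   99.]
[377.5, 183.0, 419.2, 200.7] [ 535. -133.   99.]
```

View pics/w4.png

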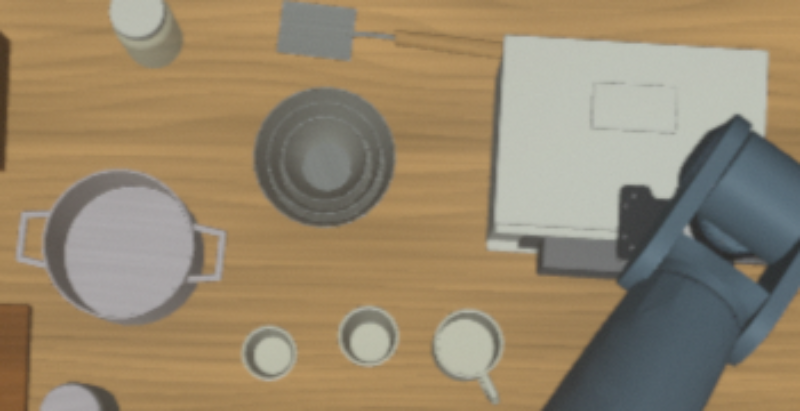

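The door is fully open, with the pull at about (580,255) in the picture, and all vessels are where they were. The cup is at (424,207). I cross over high (fingertips about 209 mm), then come down.

send_rows(steps=[[0, -0.3, -1, 0, 0], [0, -0.3, -1, 0, 0], [0, -0.3, -1, 0, 0], [0, -0.3, -1, 0, 0], [0, -0.3, -1, 0, 0], [0, -0.3, -1, 0, 0], [0, -0.3, -1, 0, 0], [0, -0.3, -1, 0, 0], [0, -0.3, -1, 0, 0], [0, -0.3, -1, 0, 0]])

```text
time_s: 11.9
tcp_pos: [477.4, -27.0, 228.3]
tcp_rot: [[0.999, -0.046, 0.0], [-0.046, -0.999, -0.0], [0.0, 0.0, -1.0]]
force: [-0.5, 0.4, -0.1]
grip_width: 0.6
finger_force: 0.0
```

send_rows(steps=[[0, -0.3, -1, 0, 0], [0, -0.3, -1, 0, 0], [0, -0.3, -1, 0, 0], [0, -0.3, -1, 0, 0], [0, -0.3, -1, 0, 0], [0, -0.3, -1, 0, 0], [0, -0.3, -1, 0, 0], [0, -0.3, -1, 0, 0], [0, -0.3, -1, 0, 0], [0, -0.3, -1, 0, 0]])

```text
time_s: 12.9
tcp_pos: [426.5, 175.4, 228.3]
tcp_rot: [[0.999, -0.046, 0.001], [-0.046, -0.999, 0.0], [0.001, -0.0, -1.0]]
force: [0.1, 0.3, -0.1]
grip_width: 0.6
finger_force: 0.0
```

send_rows(steps=[[0, -0.2, -0.9, 0, 0], [0, 0, -0.7, 0, 0], [0, 0, 0, 0, 0], [0, 0, 0, 0, 0]])

```text
time_s: 13.3
tcp_pos: [425.0, 206.1, 228.2]
tcp_rot: [[0.999, -0.046, 0.0], [-0.046, -0.999, -0.0], [0.0, 0.0, -1.0]]
force: [-0.2, 0.4, -1.2]
grip_width: 0.6
finger_force: 0.0
```

Run:
```python
from h import *
st=bot.read_state();p=st["tcp_pos"];R=np.array(st["tcp_rot"])
s=bot.snapshot("wrist");w=s["img"];T=np.array(s["T_tool_cam"]);K=s["mtx"];d=s["depth"]
for m in bot.mark_of("wrist","cup_rim")[:3]:
    uv=m["uv"];r=np.array([(uv[0]-K[0][2])/K[0][0],-(uv[1]-K[1][2])/K[1][1],-1.])
    c=R@T[:3,3]+p;q=R@T[:3,:3]@r;print(m["p"],uv,c+q*(50-c[2])/q[2])
print(st["time_s"],p,np.round(R.T@(np.array((424,207,97))-p)/20,2))
cv2.imwrite("pics/w5.png",w)
```

```text
13.3 [424.97025625 206.06984817 228.23544327] [-0.05 -0.05  6.56]
```

View pics/w5.png

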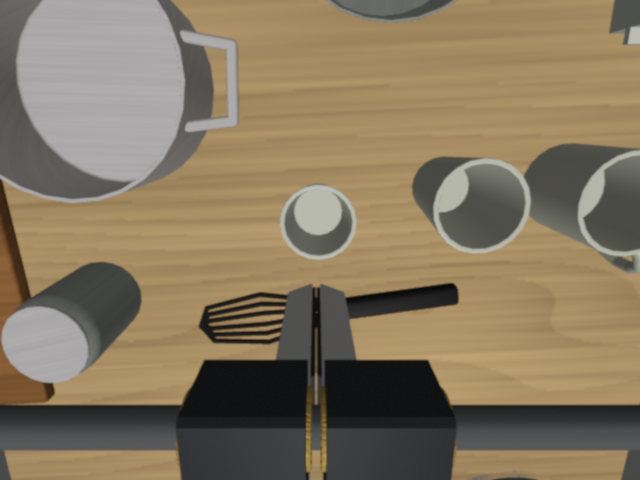

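The wrist view shows the cup's rim centred at (318,222), and the tips sit laterally on it. I check the rim against that pixel and also the pot from its visible mouth.

Run:
```python
from h import *
st=bot.read_state();p=st["tcp_pos"];R=np.array(st["tcp_rot"])
s=bot.snapshot("wrist");T=np.array(s["T_tool_cam"]);K=s["mtx"]
for uv,z in(((318,222),50),((482,206),100),((213,88),90)):
    r=np.array([(uv[0]-K[0][2])/K[0][0],-(uv[1]-K[1][2])/K[1][1],-1.])
    c=R@T[:3,3]+p;q=R@T[:3,:3]@r;print(uv,c+q*(z-c[2])/q[2])
```

```text
(318, 222) [426.50230792 204.2260735   50.        ]
(482, 206) [444.09430568  90.13227193 100.        ]
(213, 88) [530.40583069 269.35155344  90.        ]
```

This agrees within 3 mm. I descend to a gap of about 28 mm and hold for more than 2 s.

send_rows(steps=[[0, 0, 0, 1, 0], [0, 0, 0, 1, 0], [0, 0, 0, 1, 0], [0, 0, 0, 1, 0], [0, 0, 0, 1, 0], [0, 0, 0, 0.8, 0], [0, 0, 0, 0.5, 0], [0, 0, 0, 0.2, 0], [0, 0, 0, 0, 0], [0, 0, 0, 0, 0]])

```text
time_s: 14.45
tcp_pos: [425.8, 206.0, 99.1]
tcp_rot: [[0.999, -0.047, 0.001], [-0.047, -0.999, 0.0], [0.001, -0.0, -1.0]]
force: [0.5, -0.2, 0.9]
grip_width: 0.6
finger_force: 0.0
```

send_rows(steps=[[0, 0, 0, 0, 0], [0, 0, 0, 0, 0], [0, 0, 0, 0, 0], [0, 0, 0, 0, 0], [0, 0, 0, 0, 0], [0, 0, 0, 0, 0], [0, 0, 0, 0, 0], [0, 0, 0, 0, 0], [0, 0, 0, 0, 0], [0, 0, 0, 0, 0]])

```text
time_s: 15.45
tcp_pos: [425.1, 206.0, 98.2]
tcp_rot: [[0.999, -0.047, -0.0], [-0.047, -0.999, 0.0], [-0.0, -0.0, -1.0]]
force: [0.1, -0.2, 0.1]
grip_width: 0.5
finger_force: 0.0
```

send_rows(steps=[[0, 0, 0, 0, 0], [0, 0, 0, 0, 0], [0, 0, 0, 0, 0], [0, 0, 0, 0, 0], [0, 0, 0, 0, 0], [0, 0, 0, 0, 0], [0, 0, 0, 0, 0], [0, 0, 0, 0, 0], [0, 0, 0, 0, 0], [0, 0, 0, 0, 0]])

```text
time_s: 16.45
tcp_pos: [425.1, 206.0, 98.2]
tcp_rot: [[0.999, -0.047, -0.0], [-0.047, -0.999, -0.0], [-0.0, 0.0, -1.0]]
force: [0.2, -0.5, 0.0]
grip_width: 0.7
finger_force: 0.0
```

send_rows(steps=[[0, 0, 0, 0, 0], [0, 0, 0, 0, 0], [0, 0, 0, 0, 0], [0, 0, 0, 0, 0], [0, 0, 0, -1, 0], [0, 0, 0, -1, 0], [0, 0, 0, -1, 0], [0, 0, 0, -1, 0], [0, 0, 0, -1, 0], [0, 0, 0, -1, 0]])

```text
time_s: 17.45
tcp_pos: [425.0, 206.0, 219.1]
tcp_rot: [[0.999, -0.047, 0.0], [-0.047, -0.999, 0.0], [0.0, -0.0, -1.0]]
force: [-0.0, 0.0, -0.4]
grip_width: 0.4
finger_force: 0.0
```

send_rows(steps=[[0, 0.6, -0.95, 0, 0], [0, 0.6, -0.95, 0, 0], [0, 0.6, -0.95, 0, 0], [0, 0.6, -0.95, 0, 0], [0, 0.6, -0.95, 0, 0], [0, 0.6, -0.95, 0, 0], [0, 0.6, -0.95, 0, 0], [0, 0.6, -0.95, 0, 0], [0, 0.7, -1, 0, 0], [0, 0, 0, 0, 0]])

```text
time_s: 18.45
tcp_pos: [543.9, 373.9, 217.8]
tcp_rot: [[0.999, -0.046, -0.0], [-0.046, -0.999, 0.0], [-0.0, -0.0, -1.0]]
force: [-0.5, -0.1, 0.1]
grip_width: 0.3
finger_force: 0.0
```

Run:
```python
from h import *
st=bot.read_state();p=st["tcp_pos"];R=np.array(st["tcp_rot"])
s=bot.snapshot("wrist");T=np.array(s["T_tool_cam"]);K=s["mtx"];d=s["depth"].astype(float)
v,u=np.mgrid[:480,:640]
P=np.stack([(u-K[0][2])/K[0][0]*d,-(v-K[1][2])/K[1][1]*d,-d],-1).reshape(-1,3)[d.ravel()>0]
P=(P@T[:3,:3].T+T[:3,3])@R.T+p
q=P[(P[:,2]>86)&(P[:,2]<94)&(np.hypot(P[:,0]-543,P[:,1]-374)<110)]
A=np.c_[q[:,:2]*2,np.ones(len(q))]
for _ in range(3):
    x=np.linalg.lstsq(A,(q[:,:2]**2).sum(1),rcond=None)[0];r=np.sqrt(x[2]+x[0]**2+x[1]**2)
    k=abs(np.hypot(*(q[:,:2]-x[:2]).T)-r)<6;q=q[k];A=A[k]
print(x[:2],r,len(q),p,st["time_s"])
cv2.imwrite("pics/w6.png",s["img"])
```

```text
[542.98236118 373.36121365] 82.74692295781617 3299 [543.90207258 373.90374423 217.75188203] 18.45
```

View pics/w6.png

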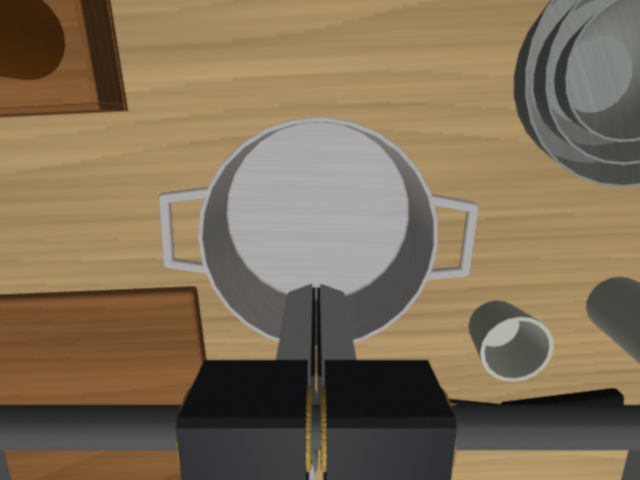

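The pot's mouth is centred at (318,230) in the picture; the circle fit gives (543,373), within 1 mm of the tips. I descend 80 mm (a gap of about 28 mm), hold and rise.

send_rows(steps=[[0, 0, 0, 1, 0], [0, 0, 0, 1, 0], [0, 0, 0, 0.8, 0], [0, 0, 0, 0.6, 0], [0, 0, 0, 0.4, 0], [0, 0, 0, 0.2, 0], [0, 0, 0, 0, 0], [0, 0, 0, 0, 0], [0, 0, 0, 0, 0], [0, 0, 0, 0, 0]])

```text
time_s: 19.5
tcp_pos: [543.4, 372.8, 138.9]
tcp_rot: [[0.999, -0.047, 0.001], [-0.047, -0.999, 0.0], [0.001, -0.001, -1.0]]
force: [0.5, -0.2, -0.0]
grip_width: 0.6
finger_force: 0.0
```

send_rows(steps=[[0, 0, 0, 0, 0], [0, 0, 0, 0, 0], [0, 0, 0, 0, 0], [0, 0, 0, 0, 0], [0, 0, 0, 0, 0], [0, 0, 0, 0, 0], [0, 0, 0, 0, 0], [0, 0, 0, 0, 0], [0, 0, 0, 0, 0], [0, 0, 0, 0, 0]])

```text
time_s: 20.5
tcp_pos: [543.1, 372.6, 138.3]
tcp_rot: [[0.999, -0.047, 0.0], [-0.047, -0.999, 0.0], [0.0, -0.0, -1.0]]
force: [-0.0, 0.8, 0.3]
grip_width: 0.6
finger_force: 0.0
```

send_rows(steps=[[0, 0, 0, 0, 0], [0, 0, 0, 0, 0], [0, 0, 0, 0, 0], [0, 0, 0, 0, 0], [0, 0, 0, 0, 0], [0, 0, 0, 0, 0], [0, 0, 0, 0, 0], [0, 0, 0, 0, 0], [0, 0, 0, 0, 0], [0, 0, 0, 0, 0]])

```text
time_s: 21.5
tcp_pos: [543.1, 372.6, 138.3]
tcp_rot: [[0.999, -0.047, 0.0], [-0.047, -0.999, 0.0], [0.0, -0.0, -1.0]]
force: [0.6, -0.5, 1.6]
grip_width: 0.4
finger_force: 0.0
```

send_rows(steps=[[0, 0, 0, 0, 0], [0, 0, 0, 0, 0], [0, 0, 0, -1, 0], [0, 0, 0, -1, 0], [0, 0, 0, -1, 0], [0, 0, 0, -1, 0], [0, 0, 0, -1, 0], [0, 0, 0, 0, 0], [0, 0, 0, 0, 0], [0, 0, 0, 0, 0]])

```text
time_s: 22.5
tcp_pos: [542.4, 372.3, 236.5]
tcp_rot: [[0.999, -0.047, -0.002], [-0.047, -0.999, -0.001], [-0.002, 0.001, -1.0]]
force: [0.3, 0.5, -1.2]
grip_width: 0.5
finger_force: 0.0
```

Run:
```python
from h import *
s=bot.snapshot("scene");cv2.imwrite("pics/end.png",s["img"])
t=bot.snapshot("top")
for m in bot.mark_of("top","door_push")[:2]:print(m["p"],world(t,m["uv"],99))
```

```text
0.77 [ 534.80877193 -180.66653964   99.        ]
```

View pics/end.png

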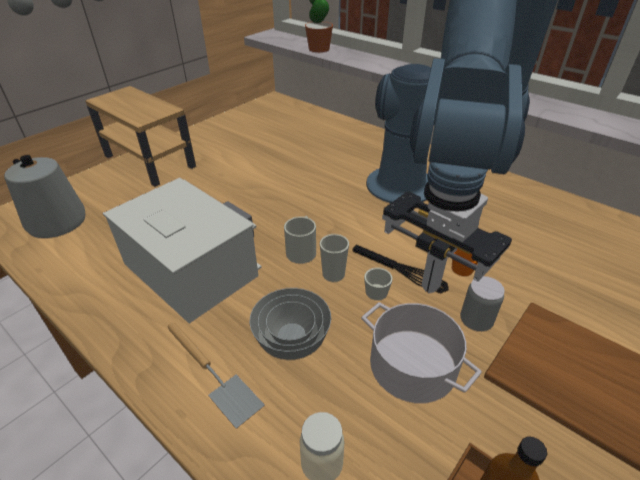

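The scene shows everything in place: cup (378,283), pot (418,350), and the pull moved left at (240,215), with the arm free above the pot.

```bash
python3 -c "
from station import bot
print(bot.hand_in())"
```

```text
the job is handed in; nothing more can be done
None
```

I handed the job in at about 22.5 s. The rice-bin door is pushed fully open to its stop, I pointed at the small cup and then at the pot for over two seconds each (gap about 28 mm), and nothing else moved; no verdict came back.

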